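Seat a tablet rest's square post in its swivel socket

TASK

Take the tablet rest out of the wooden desk tidy and fit its square post into the steel swivel socket on the desk: feel with light pressure for the angle at which the square goes through the brass insert, then push it gently down until its collar sits on the socket's rim, and let go. Never force it, and leave the mug, the potted plant and the speaker where they stand.

Things in the scene. Friction and masses are not known exactly. Their poses are not given: they have to be found in the camera images.
- rest: Tablet rest, 0.2 to 0.35 kg, upright (z up). Origin: centre of the underside of its square steel post, 16 x 16 mm, sides along x and y, z 0 to 77 mm. Round collar, radius 28 mm, z 43 to 47 mm. On top a grooved oak bar, 110 mm along x, 22 mm wide along y with flat sides, z 77 to 99 mm, centred over the post.
- rest_grip (a point): A good place to grip the rest: middle of the oak bar, 87 mm above the post's underside; close across the bar's 22 mm width (y), firmly (40 to 60 N): sideways loads on the foot can tilt the rest in the grip.
- tidy: Fixed wooden desk tidy. Origin: centre of the underside of its 70 x 70 x 55 mm block. The rest stands in the block's square slot, 19 mm wide, 40 mm deep, its floor 15 mm above the desk; the bar lies along the tidy's x. A pencil tray 30 mm high adjoins on the +x side, to x = 85 mm. Lift the rest straight up by 45 mm to clear it.
- socket: Fixed dark steel swivel socket. Origin: centre of its underside, z up, bore on the z axis. Flange radius 50 mm, 8 mm high; tube radius 31 mm, 35 mm at the rim, 55 mm above the desk. Round bore, radius 12.5 mm, with a funnel mouth widening to 20 mm over the top 12 mm, open down to 8 mm above the desk but for the brass insert.
- insert_top (a point): Centre of the top face of the brass insert in the bore, 30 mm above the desk; 10 mm thick, with a sharp-edged square hole 18.6 mm wide right through. Its angle about z differs each time and is NOT measured (this point's axes are the socket's). It is too stiff to turn in light contact. Each quarter turn holds one matching angle; well centred, the post enters within about 8 degrees of it.
- rim (a point): Centre of the socket's rim, 55 mm above the desk. At a wrong angle the post stops on the insert, its collar 18 mm above the rim. Home, the collar lies on the rim and the post's underside is 12 mm above the desk. A light touch (5 to 10 N) is enough; contact forces over 50 N between rest and socket, added over all touching faces (pressing, wedging, twisting), do damage.
- mug: White mug, bystander, radius 40 mm, 90 mm high, origin at the centre of its underside.
- pot: Terracotta plant pot with a succulent, bystander, radius 36 mm, about 100 mm high, origin at the centre of its underside.
- speaker: Black round loudspeaker, bystander, radius 35 mm, 106 mm high, origin at the centre of its underside.
Not all that is in view belongs to the job. Leave any green or red look-alike of the socket alone.

How it is judged:
On the way, in this order (a step that is already met when the one before it is completed fails the run):
1. the rest is lifted out of the tidy (height (world z) of rest above 0.057 m), for 0.1 s.
2. the post's foot is in the socket's bore, upright (horizontal distance between rest and socket below 0.006 m and height (world z) of rest below 0.048 m and angle between rest's own z axis and vertical below 0.12 rad), for 0.1 s.
At the end, for the whole second after the job is handed in: The post is through the insert, its underside within 2.5 mm of the fully home height (12 mm above the desk, collar on the rim), within 4 mm of the socket's axis, upright within 0.06 rad, released and at rest (height (world z) of rest below 0.0145 m and horizontal distance between rest and socket below 0.004 m and angle between rest's own z axis and vertical below 0.06 rad and linear speed of rest below 0.02 m/s); the robot touches nothing.
It fails at once if the contact forces between rest and socket, added over all touching faces, pass 50 N (contact force between rest and socket above 50 N).
It fails at once if the rest is tipped by more than 0.6 rad (angle between rest's own z axis and vertical above 0.6 rad).
It fails at once if the mug is knocked or shifted by more than 20 mm (distance of mug from where it was at the start of the episode above 0.02 m).
It fails at once if the pot is knocked or shifted by more than 20 mm (distance of pot from where it was at the start of the episode above 0.02 m).
It fails at once if the speaker is knocked or shifted by more than 20 mm (distance of speaker from where it was at the start of the episode above 0.02 m).
It also fails if it takes over 72 s, if anything falls off the work surface, if the arm or the gripper's body presses on something with over 40 N, if the wrist force passes 120 N, or if a joint passes its speed limit or range.

ROBOT

A 7-joint arm with a two-finger parallel gripper is mounted at the origin on the work surface. World frame = base frame: x ahead of the robot, y to its left, z up, the work surface at z = 0. Lengths are in m, angles in rad, forces in N, time in s.
With the tool pointing down it reaches from about 0.4 to 0.85 m from the base axis. Payload 10.4 kg.
Tool frame: the origin (TCP) lies on the centre line of the jaws, within the pads' length; the fingertips stand r.finger_overhang ahead of it and the grasp point (between the pads) lies 5 mm behind it (r.finger_overhang is the distance from the TCP to the fingertips, in m); z points along the fingers, y is the line along which they close (so a half turn about z gives the same grasp; the last joint's range is limited). The gripper opens to 87 mm and grips with 3 to 60 N. Pads are 19 mm wide; open, the fingers measure 117 mm over their backs; the gripper's body (75 mm by 190 mm) begins 51 mm behind the grasp point.
Start: joints at [1.169, 0.332, -0.065, 1.46, 0.022, 1.35, -0.088], TCP at [0.231, -0.581, 0.237] pointing down, gripper open.
Joint ranges: [-2.6, 2.6], [-0.5, 2.12], [-1.47, 1.34], [0.16, 2.42], [-1.27, 4.41], [0.06, 2.06], [-2.6, 2.6]. Speed limits (rad/s): [2.22, 2.22, 2.79, 2.79, 3.14, 3.14, 3.14].

INTERFACE

Orientations are given as a unit quaternion [x, y, z, w].
In Python, from bench import read_state, viewer, r gives the robot as it stands.
- The arm moves only by the tool carry_out, never from a script. Its argument "moves" is a list of rows, each a list of 6 numbers: the shift along the tool's x, y, z in units of 40 mm (1.0 is 40 mm), then the turn, a rotation vector about the tool's x, y, z in units of 8 degrees (1.0 is 8 degrees). A call has 1 to 20 rows; each row shifts and turns the commanded pose from where the row before left it, along the tool's axes as they then stand; what a row does not reach is not made up. A row lasts 1/8 s, in which the tool goes at most 62.5 mm and 10.7 degrees, less where a joint would pass 70% of its speed; a pose out of reach is approached as far as the arm can. A call is refused whole if a number of a shift passes 1 or a number of a turn 1, either way. A call with a gripper value outside its range is refused whole. "fingers" is the finger opening in mm, from 0 to 87, set as the call begins (left out, the last holds). The fingers move at their own pace and stop on an object; "force" is the grip in N (left out, the last holds). Time passes only in rows, so rows that do not move let the fingers close. It gives the time, the measured TCP pose, the force, the opening and the grip force at its end, in the units of the state.
- read_state(): the state, without advancing time (a new reading comes with each control period).
- viewer.camera(name): name is "side" or "top"; returns a dict with "pixels" (480x640x3 uint8, red, green, blue), "range_z" (480x640 float32, m along the optical axis (not along the pixel's ray), 0 where there is no reading), "fx", "fy", "cx", "cy" (pixels), "xyz" and "orientation" of the camera in the world. Camera axes: x right, y down, z forward; pixel columns grow to the right and rows downward; lengths in m; the calibration is good to about 2 mm. A picture is of the moment at which its call begins.
- r.close_job(): hands the job in; it is judged then, once.
The state is a dict: "time": time; "joint_positions": joint angles; "joint_vel": joint speeds; "joint_torque": joint torques, N m; "ee_pos": TCP position; "eef_rot": TCP orientation; "ft_force": force on the tool from outside, world axes, zero at the start; "torque": the same for the moment, N m; "width": finger opening in m; "grip_force": force on a finger pad.
Only numpy, scipy, OpenCV 4.12 (cv2) and the standard library are available. Lean on these libraries where they do the work, as an engineer would, in place of code of your own. Each camera call takes 0.05 s, during which the arm holds its last target. There are 200 camera calls.

## Working session

There is one attempt and no reset: what is moved stays moved. The work goes in short steps, Python scripts to look and compute and a tool call to move; the robot and the scene stay as the last step left them, time stands still between calls to the robot, and variables do not carry over. Pictures are saved under pics/ and viewed, at most 10 in all, crops included, and the job is handed in when it is done.

Besides the shell and the picture viewer there is one more tool, called after "Emit:" as name([rows], argument=value, ...), one row to a line, values as JSON. carry_out: Moves the arm, as the interface text tells. Its arguments: {"type":"object","properties":{"moves":{"type":"array","items":{"type":"array","items":{"type":"number"}}},"fingers":{"type":"number"},"force":{"type":"number"}},"required":["moves"]}

```bash
mkdir -p pics; ls; cat > h.py <<'E'
import numpy as np, cv2
from scipy.spatial.transform import Rotation as R
from bench import read_state, viewer, r
def cam(n):
    c=viewer.camera(n); c['R']=R.from_quat(c['orientation']).as_matrix(); c['t']=np.array(c['xyz']); return c
def save(c,f,crop=None,s=1):
    im=c['pixels'][:,:,::-1]
    if crop: a,b,w,h=crop; im=im[b:b+h,a:a+w]
    cv2.imwrite('pics/'+f,cv2.resize(im,None,fx=s,fy=s,interpolation=cv2.INTER_CUBIC))
def plane(c,uv,z):
    uv=np.atleast_2d(uv).astype(float)
    d=np.c_[(uv[:,0]-c['cx'])/c['fx'],(uv[:,1]-c['cy'])/c['fy'],np.ones(len(uv))]@c['R'].T
    return c['t']+d*((z-c['t'][2])/d[:,2])[:,None]
def cloud(c):
    v,u=np.mgrid[:480,:640]; d=c['range_z']
    p=np.stack([(u-c['cx'])/c['fx']*d,(v-c['cy'])/c['fy']*d,d],-1)@c['R'].T+c['t']
    p[d==0]=np.nan; return p
E
python3 - <<'E'
from h import *
for n in('top','side'):
    c=cam(n); save(c,n+'1.png'); print(n,c['t'],c['R'].round(3).tolist(),c['fx'],c['cx'],c['cy'])
s=read_state(); print(s,r.finger_overhang)
E
```

```text
pics
top [ 0.32499697 -0.01174924  1.11859259] [[0.017, -0.985, 0.172], [-1.0, -0.016, 0.006], [-0.003, -0.172, -0.985]] 444.0516246887755 314.00674660193 245.69246485092614
side [0.3731092  0.96278087 0.65478462] [[-0.99, -0.062, 0.123], [-0.138, 0.501, -0.854], [-0.009, -0.863, -0.505]] 449.52610051985323 312.8912093694869 236.90561826660092
{'time': 0.1, 'joint_positions': array([ 1.16940694,  0.33276232, -0.06470347,  1.46084322,  0.02160074,
        1.34991943, -0.08854918]), 'joint_vel': array([ 1.12476184e-03, -2.43818041e-03,  1.62881705e-03, -7.75317386e-04,
       -5.11146080e-04, -5.09159838e-04, -6.50031317e-06]), 'joint_torque': array([ 1.55733109e-03, -6.24542856e+01,  2.49670947e-02, -3.90714884e+01,
       -6.13512495e-02,  3.65955848e-02,  9.13859435e-05]), 'ee_pos': array([ 0.23099971, -0.58039037,  0.23586919]), 'eef_rot': array([ 9.82120710e-01,  1.88251237e-01, -1.44272040e-04, -6.01364920e-04]), 'ft_force': array([-0.26668735, -0.13487546,  0.19955342]), 'torque': array([-0.02536816,  0.02901676, -0.03755888]), 'grip_force': 0.0, 'width': 0.08689809546685817} 0.014
```

View pics/top1.png

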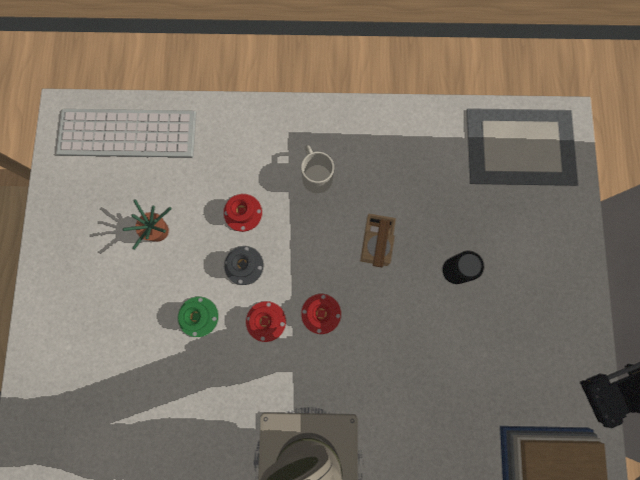

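View pics/side1.png

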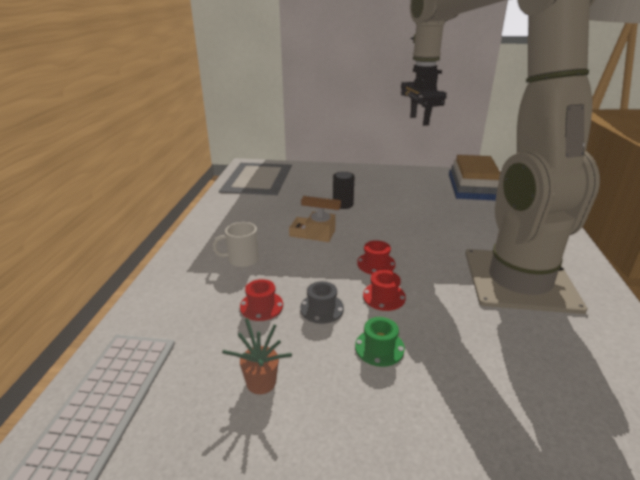

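The top view shows five socket-like parts: dark grey (244,265), red (243,212), (266,321) and (321,314), green (198,316). Only the grey one fits "dark steel". The rest is at (381,240) in the tidy, with the mug at (317,167), the pot at (152,226) and the speaker at (463,267). In the side view the socket is at (322,300) and the tidy at (315,222). I'll measure both and confirm with one crop.

```bash
python3 - <<'E'
from h import *
c=cam('top'); p=cloud(c); im=c['pixels']; save(c,'crop.png',(190,190,220,160),3.5)
hsv=cv2.cvtColor(im,cv2.COLOR_RGB2HSV)
v,u=np.mgrid[:480,:640]
# bar: points in the upper layer
m=(p[...,2]>.098)&(p[...,2]<.13)&(abs(u-381)<35)&(abs(v-240)<40)
q=p[m]; print('bar',m.sum(),np.median(q[:,2]))
rc=cv2.minAreaRect(plane(c,np.c_[u[m],v[m]],.114)[:,:2].astype(np.float32)*1000); print(rc)
ctr=plane(c,np.c_[u[m],v[m]],.114)[:,:2]; print(ctr.mean(0), np.degrees(np.arctan2(*np.linalg.eigh(np.cov(ctr.T))[1][::-1,1])))
# tidy block
m=(p[...,2]>.02)&(p[...,2]<.065)&(abs(u-381)<40)&(abs(v-240)<45)
print('tidy',cv2.minAreaRect(p[m][:,:2].astype(np.float32)*1000))
for n in('rim',):
    m=(p[...,2]>.047)&(p[...,2]<.063)&(np.hypot(u-244,v-265)<26)
    P=plane(c,np.c_[u[m],v[m]],.055)[:,:2].astype(np.float32)*1000
    print('rim',m.sum(),cv2.minEnclosingCircle(P),P.mean(0))
# flange: dark pixels
m=((hsv[...,2]<95)&(hsv[...,1]<60)&(np.hypot(u-244,v-265)<26)).astype(np.uint8)
cs=max(cv2.findContours(m,cv2.RETR_EXTERNAL,2)[0],key=cv2.contourArea)
print('flange z8',cv2.minEnclosingCircle((plane(c,cs[:,0],.008)[:,:2]*1000).astype(np.float32)))
for n,(a,b,z) in dict(mug=(317,167,.09),pot=(152,226,.08),spk=(469,265,.106),red1=(243,212,.055)).items(): print(n,plane(c,(a,b),z).round(3))
c=cam('side'); p=cloud(c)
m=(p[...,2]>.098)&(p[...,2]<.13)&(abs(u-320)<35)&(abs(v-205)<20)
q=p[m];print('side bar',len(q),cv2.minAreaRect(q[:,:2].astype(np.float32)*1000))
m=(p[...,2]>.045)&(p[...,2]<.065)&(abs(u-322)<25)&(abs(v-295)<22)
q=p[m];print('side rim',len(q),np.median(q[:,2]),cv2.minEnclosingCircle(q[:,:2].astype(np.float32)*1000))
E
```

```text
bar 478 0.10984482871925305
((510.7677001953125, -161.00057983398438), (23.46254539489746, 111.49649810791016), 80.89421844482422)
[ 0.51055144 -0.16100057] 170.65942172190046
tidy ((537.0457763671875, -166.35446166992188), (70.65897369384766, 121.00550079345703), 80.91603088378906)
rim 497 ((467.4358825683594, 170.21661376953125), 34.60524368286133) [467.05026 170.82744]
flange z8 ((466.410888671875, 174.33261108398438), 50.68522644042969)
mug [[ 0.699 -0.01   0.09 ]]
pot [[0.548 0.383 0.08 ]]
spk [[ 0.463 -0.362  0.106]]
red1 [[0.592 0.171 0.055]]
side bar 350 ((514.101806640625, -159.2022705078125), (29.089096069335938, 112.35307312011719), 79.20299530029297)
side rim 508 0.05469058788760184 ((470.24542236328125, 173.68040466308594), 34.99235153198242)
```

View pics/crop.png

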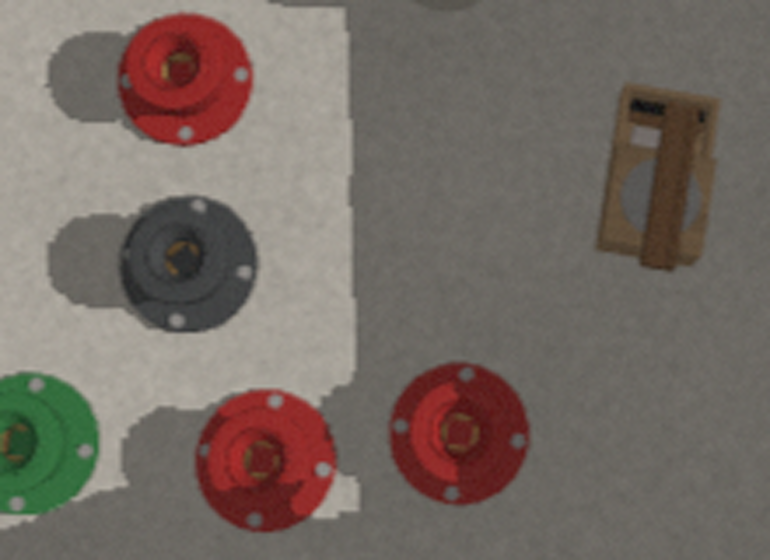

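The crop confirms the dark steel socket, with brass visible in its bore at crop (182,258), and the oak bar over the tidy at crop (668,185). Now I'll move above the bar and turn.

Emit:
carry_out([
  [0.8,-0.55,0,0,0,0],
  [0.8,-0.55,0,0,0,0],
  [0.8,-0.55,0,0,0,0],
  [0.8,-0.55,0,0,0,0],
  [0.8,-0.55,0,0,0,0],
  [0.8,-0.55,0,0,0,0],
  [0.8,-0.55,0,0,0,0],
  [0.8,-0.55,0,0,0,0],
  [0.8,-0.55,0,0,0,0],
  [0.8,-0.55,0,0,0,0],
  [0.8,-0.55,0,0,0,0],
  [0.8,-0.55,0,0,0,0],
  [0.8,-0.55,0,0,0,0],
  [0,0,0,0,0,-1],
  [0,0,0,0,0,-1],
  [0,0,0,0,0,-1],
  [0,0,0,0,0,-1],
  [0,0,0,0,0,-1],
  [0,0,0,0,0,-1],
  [0,0,0,0,0,-1],
], fingers=70, force=50)

```text
time: 2.7
ee_pos: [0.5118, -0.1611, 0.2364]
eef_rot: [0.777, 0.629, -0.0, -0.0]
ft_force: [-0.1, 0.1, 0.5]
width: 0.0702
grip_force: 0.0
```

Emit:
carry_out([
  [0,0,0,0,0,-1],
  [0,0,0,0,0,-1],
  [0,0,0,0,0,-1],
  [0,0,0,0,0,-1],
  [0,0,0,0,0,-1],
  [0,0,0,0,0,-1],
  [0,0,0,0,0,-1],
  [0,0,0,0,0,-1],
  [0,0,0,0,0,-1],
  [0,0,0,0,0,-1],
  [0,0,0,0,0,-1],
  [0,0,0,0,0,-0.6],
  [0,0,0,0,0,0],
  [0,0,0,0,0,0],
])

```text
time: 4.45
ee_pos: [0.5118, -0.1612, 0.2365]
eef_rot: [0.084, 0.996, -0.0, -0.0]
ft_force: [-0.5, -0.3, -0.2]
width: 0.0698
grip_force: 0.0
```

```bash
cat >> h.py <<'E'
def togo(x,y,z,yaw=None):
    s=read_state(); Q=R.from_quat(s['eef_rot']); M=Q.as_matrix(); cur=np.degrees(np.arctan2(M[1,0],M[0,0]))
    d=M.T@(np.array([x,y,z])-s['ee_pos'])/.04
    t=np.zeros(3)
    if yaw is not None: t=(Q.inv()*R.from_euler('ZX',[yaw,180],degrees=True)).as_rotvec(degrees=True)/8
    print('t',round(s['time'],2),'pos',s['ee_pos'].round(4),'yaw',cur.round(2),'tilt',np.degrees(np.arccos(-M[2,2])).round(2),'q7',s['joint_positions'][6].round(2),'F',s['ft_force'].round(2),'w',s['width'].round(4),'units',d.round(3),'turn',t.round(3))
E
python3 - <<'E'
from h import *
togo(.511,-.1605,.097,170.8)
# insert angle from the gold fringe
acc=0
for k in range(3):
    c=cam('top'); im=c['pixels']; h=cv2.cvtColor(im,cv2.COLOR_RGB2HSV)
    v,u=np.mgrid[:480,:640]; m=(np.hypot(u-243,v-264)<9)&(h[...,1]>70)&(h[...,0]>10)&(h[...,0]<35)
    P=plane(c,np.c_[u[m],v[m]],.030)[:,:2]; w=h[...,1][m].astype(float)
    print(len(P),(P.mean(0)*1000).round(1),np.c_[u[m],v[m],w].astype(int).tolist() if k==0 else '')
    d=P-[.4675,.1725]; a=np.arctan2(d[:,1],d[:,0]); ok=np.hypot(*d.T)<.016
    print(np.degrees(np.angle((w*np.exp(4j*a))[ok].sum()))/4,abs((w*np.exp(4j*a))[ok].sum())/w[ok].sum())
save(c,'ins.png',(228,249,32,32),18)
E
```

```text
Traceback (most recent call last):
  File "h.py", line 23, in togo
    print('t',round(s['time'],2),'pos',s['ee_pos'].round(4),'yaw',cur.round(2),'tilt',np.degrees(np.arccos(-M[2,2])).round(2),'q7',s['joint_positions'][6].round(2),'F',s['ft_force'].round(2),'w',s['width'].round(4),'units',d.round(3),'turn',t.round(3))
                                                                                                                                                                                                   ^^^^^^^^^^^^^^^^
AttributeError: 'float' object has no attribute 'round'
```

```bash
sed -i "s/s\['width'\].round(4)/round(s['width'],4)/" h.py
python3 - <<'E'
from h import *
togo(.511,-.1605,.097,170.8)
for k in range(2):
    c=cam('top'); im=c['pixels']; h=cv2.cvtColor(im,cv2.COLOR_RGB2HSV)
    v,u=np.mgrid[:480,:640]; m=(np.hypot(u-243,v-264)<9)&(h[...,1]>70)&(h[...,0]>10)&(h[...,0]<35)
    P=plane(c,np.c_[u[m],v[m]],.030)[:,:2]; w=h[...,1][m].astype(float)
    print(len(P),(P.mean(0)*1000).round(1),np.c_[u[m],v[m],w].astype(int).tolist() if k==0 else '')
    d=P-[.4675,.1725]; a=np.arctan2(d[:,1],d[:,0]); ok=np.hypot(*d.T)<.016
    S=(w*np.exp(4j*a))[ok].sum(); print(np.degrees(np.angle(S))/4,abs(S)/w[ok].sum())
save(c,'ins.png',(228,249,32,32),18)
E
```

```text
t 4.45 pos [ 0.5118 -0.1612  0.2365] yaw 170.39 tilt 0.0 q7 1.53 F [-0.46 -0.27 -0.15] w 0.0698 units [0.023 0.013 3.487] turn [-0.    -0.001 -0.051]
28 [471.4 175.5] [[240, 259, 92], [241, 259, 119], [242, 259, 111], [243, 259, 100], [239, 260, 118], [240, 260, 130], [241, 260, 116], [242, 260, 75], [244, 260, 105], [245, 260, 115], [238, 261, 101], [239, 261, 123], [240, 261, 119], [241, 261, 72], [244, 261, 82], [245, 261, 113], [246, 261, 88], [238, 262, 113], [239, 262, 100], [245, 262, 79], [237, 264, 73], [237, 265, 91], [238, 265, 114], [238, 266, 123], [239, 266, 113], [238, 267, 76], [239, 267, 124], [240, 267, 112]]
39.20442771195479 0.30554336795763365
28 [471.7 174.5] 
41.0366911117202 0.3086208925629345
```

View pics/ins.png

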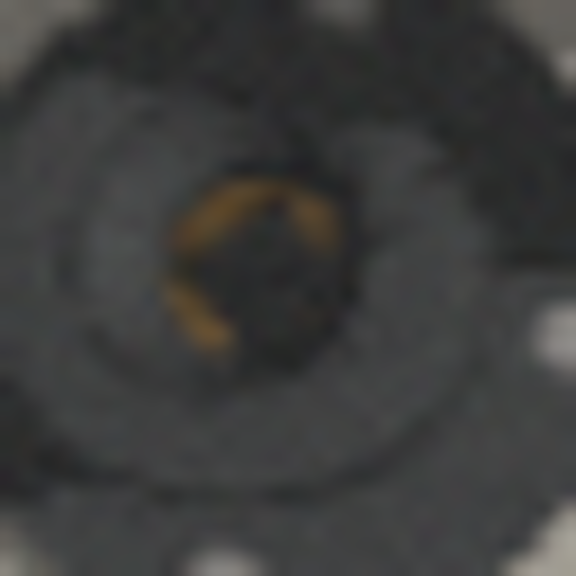

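The enlarged view shows three brass segments around a dark diamond, with corners near crop (275,203) and (185,265). So the square is at roughly 36–41° (mod 90), a good start for feeling. Now I'll grasp.

Emit:
carry_out([
  [0.02,0.01,0.9,0,0,-0.05],
  [0,0,0.9,0,0,0],
  [0,0,0.9,0,0,0],
  [0,0,0.5,0,0,0],
  [0,0,0.28,0,0,0],
  [0,0,0,0,0,0],
])

```text
time: 5.3
ee_pos: [0.511, -0.1605, 0.0971]
eef_rot: [0.079, 0.997, 0.0, -0.0]
ft_force: [0.2, 0.2, 0.6]
width: 0.0698
grip_force: 0.0
```

Emit:
carry_out([
  [0,0,0,0,0,0],
  [0,0,0,0,0,0],
  [0,0,0,0,0,0],
  [0,0,0,0,0,0],
  [0,0,0,0,0,0],
  [0,0,0,0,0,0],
], fingers=0, force=50)

```text
time: 6.05
ee_pos: [0.5112, -0.1606, 0.0974]
eef_rot: [0.079, 0.997, -0.0, 0.0]
ft_force: [0.2, -0.6, 0.7]
width: 0.0215
grip_force: 50.0
```

Emit:
carry_out([
  [0,0,-0.3,0,0,0],
  [0,0,-0.5,0,0,0],
  [0,0,-0.6,0,0,0],
  [0,0,-0.6,0,0,0],
  [0,0,0,0,0,0],
  [0,0,0,0,0,0],
])

```text
time: 6.8
ee_pos: [0.5107, -0.1606, 0.1765]
eef_rot: [0.079, 0.997, 0.0, -0.001]
ft_force: [-0.3, -0.6, -3.5]
width: 0.0215
grip_force: 50.0
```

```bash
python3 - <<'E'
from h import *
togo(.468,.172,.177,128)
M=R.from_quat(read_state()['eef_rot']).as_matrix()
# tool axes units for pure translation before the turn
c=cam('side'); save(c,'held.png',(240,110,160,120),4)
E
```

```text
t 6.8 pos [ 0.5107 -0.1606  0.1765] yaw 170.9 tilt 0.06 q7 1.51 F [-0.33 -0.61 -3.47] w 0.0215 units [ 2.368  8.041 -0.009] turn [-3.000e-03 -7.000e-03  5.363e+00]
```

View pics/held.png

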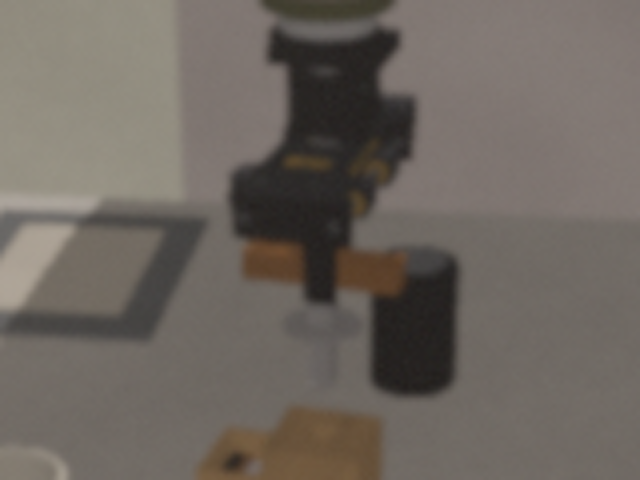

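Held upright over the tidy at about (320,340) in the crop. Next I carry it over to the socket and turn.

Emit:
carry_out([
  [0.26,0.89,0,0,0,0],
  [0.26,0.89,0,0,0,0],
  [0.26,0.89,0,0,0,0],
  [0.26,0.89,0,0,0,0],
  [0.26,0.89,0,0,0,0],
  [0.26,0.89,0,0,0,0],
  [0.26,0.89,0,0,0,0],
  [0.26,0.89,0,0,0,0],
  [0.27,0.9,0,0,0,0],
  [0,0,0,0,0,0.9],
  [0,0,0,0,0,0.9],
  [0,0,0,0,0,0.9],
  [0,0,0,0,0,0.9],
  [0,0,0,0,0,0.9],
  [0,0,0,0,0,0.86],
  [0,0,0.5,0,0,0],
  [0,0,0,0,0,0],
])

```text
time: 8.98
ee_pos: [0.4677, 0.1705, 0.1555]
eef_rot: [0.438, 0.899, -0.001, -0.002]
ft_force: [-0.5, -0.7, -2.3]
width: 0.0215
grip_force: 50.0
```

```bash
python3 - <<'E'
from h import *
togo(.468,.172,.157,128)
s=read_state(); ft=s['ee_pos']-[0,0,.0824]
v,u=np.mgrid[:480,:640]
def proj(c,P):
    q=(np.array(P)-c['t'])@c['R']; return (q[:2]/q[2]*c['fx']+[c['cx'],c['cy']]).round(1)
c=cam('side'); save(c,'over.png',(262,205,120,120),5)
print('side: expected foot px',proj(c,ft),'collar',proj(c,ft+[0,0,.045]),'rim',proj(c,[.468,.172,.055]))
p=cloud(c)
col=ft[2]+.045
for nm,z0,z1 in(('collar',col-.007,col+.007),('rim',.048,.060),('post',ft[2]+.003,ft[2]+.035)):
    m=(p[...,2]>z0)&(p[...,2]<z1)&(np.hypot(p[...,0]-.468,p[...,1]-.172)<.05); q=p[m][:,:2].astype(np.float32)*1000
    if len(q)>3: print('side',nm,len(q),cv2.minEnclosingCircle(q),q.mean(0),q.min(0),q.max(0))
c=cam('top'); p=cloud(c)
bz=ft[2]+.099
m=(p[...,2]>bz-.02)&(p[...,2]<bz+.006)&(np.hypot(p[...,0]-.468,p[...,1]-.172)<.07)
print('top bar',m.sum(),cv2.minAreaRect(plane(c,np.c_[u[m],v[m]],bz)[:,:2].astype(np.float32)*1000))
E
```

```text
t 8.97 pos [0.4677 0.1705 0.1555] yaw 128.05 tilt 0.22 q7 0.1 F [-0.47 -0.69 -2.3 ] w 0.0215 units [ 0.026  0.028 -0.038] turn [-0.025 -0.012  0.006]
side: expected foot px [322.3 282.2] collar [322.4 265.1] rim [322.1 289.3]
side collar 214 ((470.4388427734375, 169.4546356201172), 27.77081871032715) [472.1071  178.24582] [442.72687 151.16016] [497.392   197.05707]
side rim 443 ((471.5025939941406, 173.5558319091797), 36.01987838745117) [469.51068 177.75655] [436.3242  140.05023] [503.84204 209.56754]
side post 99 ((470.1414794921875, 169.03076171875), 11.167271614074707) [469.03674 173.30788] [459.55698 164.25536] [480.23608 180.17674]
top bar 124 ((493.29241943359375, 131.98333740234375), (26.16777229309082, 23.271577835083008), 38.705535888671875)
```

View pics/over.png

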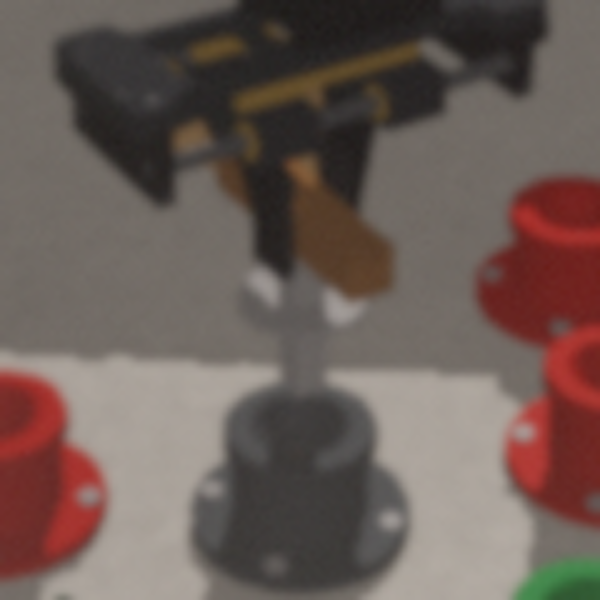

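The foot hangs centred above the mouth, at about (300,385) in the crop. Side-camera collar against rim suggests y about 4 mm more, the top camera about 0, so I'll take 1.7 mm and descend into the funnel.

Emit:
carry_out([
  [0.033,0.026,0,-0.02,-0.01,0],
  [0,0,0.3,0,0,0],
  [0,0,0.2,0,0,0],
  [0,0,0.1,0,0,0],
  [0,0,0.05,0,0,0],
  [0,0,0,0,0,0],
  [0,0,0,0,0,0],
])

```text
time: 9.95
ee_pos: [0.4693, 0.1728, 0.1315]
eef_rot: [0.438, 0.899, 0.001, 0.001]
ft_force: [-0.1, -0.0, -2.7]
width: 0.0215
grip_force: 50.0
```

Emit:
carry_out([
  [0,0,0.05,0,0,0],
  [0,0,0.02,0,0,0],
  [0,0,0,0,0,0],
])

```text
time: 10.32
ee_pos: [0.4691, 0.1727, 0.1285]
eef_rot: [0.438, 0.899, 0.001, 0.001]
ft_force: [0.6, -0.5, -1.7]
width: 0.0212
grip_force: 50.0
```

```bash
python3 -c "
from h import *
togo(.4676,.1722,.1124,128)"
```

```text
t 10.32 pos [0.4691 0.1727 0.1285] yaw 128.03 tilt 0.17 q7 0.07 F [ 0.6  -0.46 -1.7 ] w 0.0212 units [ 0.014 -0.039  0.402] turn [0.019 0.01  0.003]
```

Emit:
carry_out([
  [0,0,0.04,0,0,0],
  [0,0,0.03,0,0,0],
  [0,0,0,0,0,0],
  [0,0,0,0,0,0],
])

```text
time: 10.82
ee_pos: [0.4692, 0.1728, 0.1258]
eef_rot: [0.438, 0.899, 0.001, 0.001]
ft_force: [1.0, 1.0, -2.9]
width: 0.0216
grip_force: 50.0
```

Emit:
carry_out([
  [0,0,0.04,0,0,0],
  [0,0,0.03,0,0,0],
  [0,0,0,0,0,0],
  [0,0,0,0,0,0],
])

```text
time: 11.32
ee_pos: [0.4691, 0.1728, 0.1229]
eef_rot: [0.438, 0.899, 0.001, 0.001]
ft_force: [-0.5, 1.4, -3.4]
width: 0.0216
grip_force: 50.0
```

In the bore with no side force. I'll go down to the insert in small steps.

Emit:
carry_out([
  [0,0,0.04,0,0,0],
  [0,0,0.04,0,0,0],
  [0,0,0.04,0,0,0],
  [0,0,0,0,0,0],
  [0,0,0,0,0,0],
])

```text
time: 11.95
ee_pos: [0.4691, 0.1727, 0.118]
eef_rot: [0.438, 0.899, 0.001, 0.001]
ft_force: [-0.4, 2.2, -3.9]
width: 0.0212
grip_force: 50.0
```

Emit:
carry_out([
  [0,0,0.04,0,0,0],
  [0,0,0.03,0,0,0],
  [0,0,0,0,0,0],
  [0,0,0,0,0,0],
])

```text
time: 12.45
ee_pos: [0.4692, 0.1727, 0.1153]
eef_rot: [0.438, 0.899, 0.001, 0.001]
ft_force: [-0.6, 0.8, -2.8]
width: 0.0214
grip_force: 50.0
```

Emit:
carry_out([
  [0,0,0.03,0,0,0],
  [0,0,0.03,0,0,0],
  [0,0,0,0,0,0],
  [0,0,0,0,0,0],
])

```text
time: 12.95
ee_pos: [0.4692, 0.1727, 0.1129]
eef_rot: [0.438, 0.899, 0.001, 0.001]
ft_force: [-1.9, 2.9, -2.4]
width: 0.0217
grip_force: 50.0
```

Emit:
carry_out([
  [0,0,0.03,0,0,0],
  [0,0,0.02,0,0,0],
  [0,0,0,0,0,0],
  [0,0,0,0,0,0],
])

```text
time: 13.45
ee_pos: [0.4695, 0.173, 0.1118]
eef_rot: [0.438, 0.899, 0.001, 0.002]
ft_force: [-3.7, -0.0, 8.4]
width: 0.0211
grip_force: 50.0
```

Contact at the insert with about 11 N, and a slight push toward -x. I'll yield 1 mm that way, then feel by turning.

Emit:
carry_out([
  [0.015,-0.02,0,0,0,0],
  [0,0,0,0,0,0],
  [0,0,0,0,0,0],
])

```text
time: 13.82
ee_pos: [0.469, 0.173, 0.1118]
eef_rot: [0.438, 0.899, 0.002, 0.002]
ft_force: [-2.1, 1.7, 6.4]
width: 0.0215
grip_force: 50.0
```

Emit:
carry_out([
  [0,0,0,0,0,0.4],
  [0,0,0,0,0,0.1],
  [0,0,0,0,0,0],
])

```text
time: 14.2
ee_pos: [0.4691, 0.1732, 0.1118]
eef_rot: [0.469, 0.883, 0.002, 0.002]
ft_force: [-0.8, 3.3, 5.8]
width: 0.0217
grip_force: 50.0
```

Emit:
carry_out([
  [0,0,0,0,0,0.4],
  [0,0,0,0,0,0.1],
  [0,0,0,0,0,0],
])

```text
time: 14.58
ee_pos: [0.4691, 0.1733, 0.1116]
eef_rot: [0.499, 0.866, 0.002, 0.002]
ft_force: [2.2, 4.7, 4.9]
width: 0.0214
grip_force: 50.0
```

Emit:
carry_out([
  [0,0,0,0,0,0.4],
  [0,0,0,0,0,0.1],
  [0,0,0,0,0,0],
])

```text
time: 14.95
ee_pos: [0.4692, 0.1732, 0.1117]
eef_rot: [0.529, 0.848, 0.002, 0.002]
ft_force: [1.9, 3.9, 6.6]
width: 0.0212
grip_force: 50.0
```

Emit:
carry_out([
  [0.017,0.022,0,0,0,0],
  [0,0,0,0,0,0],
  [0,0,0,0,0,0],
])

```text
time: 15.32
ee_pos: [0.4694, 0.1738, 0.1115]
eef_rot: [0.529, 0.848, 0.001, 0.002]
ft_force: [-0.1, 3.3, 6.9]
width: 0.0215
grip_force: 50.0
```

Emit:
carry_out([
  [0,0,0,0,0,-0.5],
  [0,0,0,0,0,-0.5],
  [0,0,0,0,0,0],
])

```text
time: 15.7
ee_pos: [0.4689, 0.1733, 0.1115]
eef_rot: [0.468, 0.883, 0.001, 0.002]
ft_force: [-2.8, 1.1, 10.8]
width: 0.0216
grip_force: 50.0
```

Emit:
carry_out([
  [0,0,0,0,0,-0.5],
  [0,0,0,0,0,-0.5],
  [0,0,0,0,0,0],
])

```text
time: 16.08
ee_pos: [0.468, 0.1731, 0.1103]
eef_rot: [0.406, 0.914, 0.0, 0.001]
ft_force: [-1.3, 1.8, -0.6]
width: 0.0212
grip_force: 50.0
```

Emit:
carry_out([
  [0,0,0,0,0,-0.5],
  [0,0,0,0,0,0],
  [0,0,0,0,0,0],
])

```text
time: 16.45
ee_pos: [0.4681, 0.1733, 0.1104]
eef_rot: [0.375, 0.927, 0.0, 0.001]
ft_force: [-2.1, 2.4, -5.0]
width: 0.0219
grip_force: 50.0
```

At yaw of about 132° the foot dropped and the pressure vanished, so it has entered the square. I'll descend gently.

Emit:
carry_out([
  [0,0,0.04,0,0,0],
  [0,0,0.04,0,0,0],
  [0,0,0,0,0,0],
  [0,0,0,0,0,0],
])

```text
time: 16.95
ee_pos: [0.4687, 0.1738, 0.1077]
eef_rot: [0.374, 0.927, 0.001, 0.001]
ft_force: [-1.7, 2.5, -4.2]
width: 0.0216
grip_force: 50.0
```

Emit:
carry_out([
  [0,0,0.03,0,0,0],
  [0,0,0.03,0,0,0],
  [0,0,0,0,0,0],
  [0,0,0,0,0,0],
])

```text
time: 17.45
ee_pos: [0.4687, 0.1738, 0.1053]
eef_rot: [0.374, 0.927, 0.001, 0.001]
ft_force: [-2.6, 3.7, -1.7]
width: 0.0217
grip_force: 50.0
```

Emit:
carry_out([
  [0.02,0.005,0.03,0,0,0],
  [0,0,0.04,0,0,0],
  [0,0,0.03,0,0,0],
  [0,0,0,0,0,0],
  [0,0,0,0,0,0],
])

```text
time: 18.08
ee_pos: [0.4683, 0.1742, 0.1012]
eef_rot: [0.374, 0.927, 0.001, 0.001]
ft_force: [-0.4, 1.2, -3.4]
width: 0.0215
grip_force: 50.0
```

Emit:
carry_out([
  [0,0,0.04,0,0,0],
  [0,0,0.04,0,0,0],
  [0,0,0,0,0,0],
  [0,0,0,0,0,0],
])

```text
time: 18.58
ee_pos: [0.4683, 0.1743, 0.098]
eef_rot: [0.374, 0.927, 0.001, 0.001]
ft_force: [-0.3, 0.9, -2.8]
width: 0.0211
grip_force: 50.0
```

Emit:
carry_out([
  [0,0,0.03,0,0,0],
  [0,0,0.03,0,0,0],
  [0,0,0,0,0,0],
  [0,0,0,0,0,0],
])

```text
time: 19.08
ee_pos: [0.4683, 0.1743, 0.0957]
eef_rot: [0.374, 0.927, 0.001, 0.001]
ft_force: [-1.1, 2.8, -3.3]
width: 0.0212
grip_force: 50.0
```

Emit:
carry_out([
  [0,0,0.02,0,0,0],
  [0,0,0.02,0,0,0],
  [0,0,0,0,0,0],
  [0,0,0,0,0,0],
])

```text
time: 19.58
ee_pos: [0.4683, 0.1745, 0.0944]
eef_rot: [0.374, 0.927, 0.001, 0.001]
ft_force: [-4.7, 1.1, 5.9]
width: 0.0218
grip_force: 50.0
```

Seated with about 9 N at the expected height. Release and retreat straight up.

Emit:
carry_out([
  [0,0,0,0,0,0],
  [0,0,0,0,0,0],
  [0,0,0,0,0,0],
  [0,0,0,0,0,0],
  [0,0,0,0,0,0],
], fingers=60)

```text
time: 20.2
ee_pos: [0.4684, 0.1743, 0.0941]
eef_rot: [0.374, 0.927, 0.001, 0.001]
ft_force: [-0.4, 0.6, 0.3]
width: 0.0579
grip_force: 0.0
```

Emit:
carry_out([
  [0,0,-0.2,0,0,0],
  [0,0,-0.5,0,0,0],
  [0,0,-0.9,0,0,0],
  [0,0,-0.9,0,0,0],
  [0,0,-0.9,0,0,0],
  [0,0,0,0,0,0],
  [0,0,0,0,0,0],
  [0,0,0,0,0,0],
])

```text
time: 21.2
ee_pos: [0.4674, 0.1741, 0.2293]
eef_rot: [0.374, 0.927, 0.0, 0.001]
ft_force: [-0.5, -0.6, -0.3]
width: 0.0597
grip_force: 0.0
```

```bash
python3 - <<'E'
from h import *
togo(.468,.174,.2)
c=cam('side'); save(c,'end.png',(262,215,120,120),5); p=cloud(c)
m=(p[...,2]>.08)&(p[...,2]<.125)&(np.hypot(p[...,0]-.468,p[...,1]-.172)<.07); print(m.sum(),np.nanpercentile(p[m][:,2],[50,95]),p[m].mean(0))
E
```

```text
t 21.2 pos [0.4674 0.1741 0.2293] yaw 136.03 tilt 0.09 q7 0.28 F [-0.51 -0.62 -0.34] w 0.0597 units [-0.012  0.007  0.732] turn [0. 0. 0.]
621 [0.10560072 0.11257547] [0.46819789 0.17977594 0.10445027]
```

View pics/end.png

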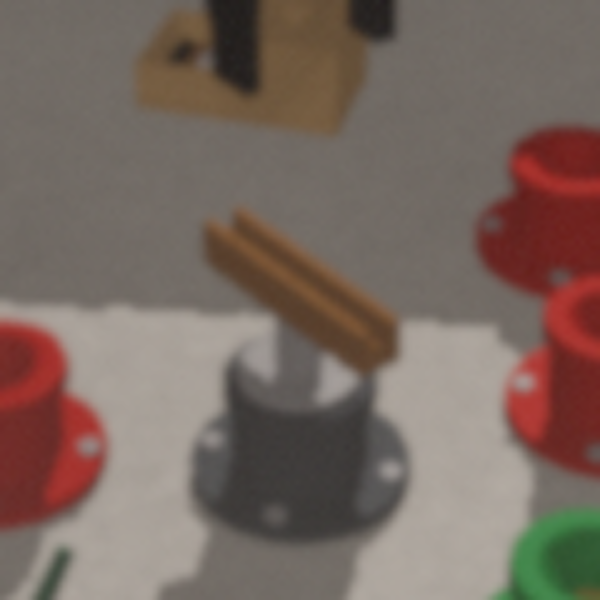

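The collar lies flat on the rim at crop (298,375), the bar is level, and the gripper is clear. Handing in.

```bash
python3 -c "
from bench import r
print(r.close_job())"
```

```text
the job is handed in; nothing more can be done
None
```

The tablet rest is in the dark steel socket with its collar on the rim, released with the gripper clear, and the job is handed in; no verdict came back.

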